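# Shut and latch the split casting mould

### The job

Close the blue split casting mould ready for use: gently push the sliding half fully shut against the fixed half, hook the latch's steel loop on the keeper, drawn back snug under its lip, and then snap the red lever down over centre until it lies flat and stays there by itself. Do not force anything (push the sliding half and the red lever with less than 25 N, and do not jam the loop against the keeper), and leave the specimens and everything else on the bench where they are.

Things in the scene. Friction and masses are not known exactly. Their poses are not given: they have to be found in the camera images.
- mould: Fixed part of the split mould: dark steel base plate 260 x 150 x 10 mm with the fixed half on it, a blue block (108 mm along x, top 65 mm above the bench). Origin: centre of the plate's underside. Level x points from the fixed half to the sliding half, the way the latch faces; z up. The latch lies on the middle line (y = 0) on top and moves in the x-z plane only. The mould itself is fixed.
- slider: The blue sliding half (95 mm along x, 150 mm wide, about 0.8 kg, top 65 mm above the bench) with the steel keeper on top. Its frame has the mould's axes and coincides with the mould's frame when fully shut (rigid stop); it starts 15 to 30 mm open, shifted along the mould's +x. It slides on guide pins along x only, with about 3 N of friction, and stays where it is left.
- push_face (a point): Point on the flat outer end face of the sliding half (the face looks along the mould's +x), on the middle line, 20 mm below its top, 45 mm above the bench, 125 mm from the lever's axis along x when shut. Push here towards the mould's -x to shut it.
- keeper (a point): Where the bar's centre lies when hooked, 6 mm above the sliding half's top. The keeper is a steel hook 26 mm wide (y), mouth open to the mould's +x: its post's inner face lies 4 mm from this point towards -x; its lip covers this point and ends 7 mm beyond it towards +x; lip underside 7.5 mm, lip top 11.5 mm above this point; throat floor 4 mm below it. Axes as the mould's.
- pivot (a point): Axis of the red lever (along the mould's y), on top of the fixed half, 14 mm above its top face, 60 mm from the keeper point along -x when the mould is shut, and 8 mm higher than it.
- lever (a joint): Angle of the red lever, rad: 0 = closed, level, pointing to the mould's -x (rigid stop); grows as it rises; 1.57 upright; 2.4 = leaning far towards the keeper; starts 1.1 to 1.5. Slight friction holds it where left. With the loop hooked it goes tight near 1.1, resists with up to about 7 N at the handle, passes centre near 0.2 and then snaps to 0 by itself.
- handle: Red handle plate of the lever, 6 to 65 mm from the lever's axis, 22 to 26 mm wide (y), 6 to 7 mm thick, its middle plane through the axis. Origin on the axis; at lever 0 its axes are the mould's. In this frame the loop's hinge lies at x -14.9, z -1.6 mm (15 mm from the axis), so leaning the lever to the keeper lets the loop out, laying it down draws it in.
- handle_tip (a point): Free end of the red handle, in the middle of its thickness, 65 mm from the lever's axis.
- loop: Steel loop with brass spring sleeves: two legs 45 mm apart (y) from its hinge on the lever to a round cross-bar, and a yellow pull knob beyond the bar. Swings on its hinge and stays where left (slight friction); gives 1 mm per 12 N lengthwise. Starts raised 40 to 80 degrees, clear of the keeper. Origin on its hinge; its x points to the bar, its z is up when it lies level.
- bar (a point): Centre of the loop's cross-bar, 8 mm in diameter, 53 mm long along the mould's y, 70 mm from the loop's hinge on the lever.
- tab (a point): Centre of the yellow pull knob, a roller 14 mm in diameter and 14 mm long (its axis along the mould's y), on a stem beyond the bar, 24 mm from the bar's centre and raised 0.60 rad from the loop's plane. Grip it on its two end faces (14 mm, along y); it turns between the pads as the loop swings.
- specimen_a: Steel specimen disc 18 mm in diameter, 16 mm high, standing in the fixed half's cavity on the +y side; origin under its centre. Leave alone.
- specimen_b: Brass specimen disc 18 mm in diameter, 16 mm high, in the cavity on the -y side; origin under its centre. Leave alone.
- resin_bottle: White bottle with blue cap, 76 mm in diameter, 170 mm high; origin under its centre. Leave alone.
- dropper: Small amber bottle with orange cap, 32 mm in diameter, 75 mm high; origin under its centre. Leave alone.
- flask: Conical glass flask, 80 mm wide at the foot, 118 mm high; origin under its centre. Leave alone.
- cup: Clear mixing cup, 64 mm in diameter, 60 mm high; origin under its centre. Leave alone.
- pen: Green and white marker pen, 135 mm long along its x, 18 mm thick, lying on the bench; origin under its middle. Leave alone.

How it is judged:
By the outcome, as a careful person would: the job done as asked, in the order asked, and still so for the second after the job is handed in, with the robot touching nothing.
It also fails if it takes over 72 s, if anything falls off the work surface, if the arm or the gripper's body presses on something with over 40 N, if the wrist force passes 120 N, or if a joint passes its speed limit or range.

### The arm

A 6-joint arm with a two-finger parallel gripper is mounted at the origin on the work surface. World frame = base frame: x ahead of the robot, y to its left, z up, the work surface at z = 0. Lengths are in m, angles in rad, forces in N, time in s.
With the tool pointing down it reaches from about 0.375 to 0.9 m from the base axis. Payload 3.1 kg.
Tool frame: the origin (TCP) lies at the very end of the fingers, on their centre line; the grasp point (between the pads) lies 19 mm behind it (ctrl.grasp_offset is the distance from the TCP to the grasp point, in m); z points along the fingers, y is the direction in which the jaws open and shut (so a half turn about z gives the same grasp; the last joint's range is limited). The gripper opens to 85 mm and grips with 20 to 120 N. Pads are 22 mm wide; open, the fingers measure 114 mm over their backs; the gripper's body (76 mm by 85 mm) begins 54 mm behind the grasp point. The pads swing forward as they close: fully open they stand 13 mm farther back than shut.
Start: joints at [-1.52, 0.527, 1.433, -0, 1.181, -0.178], TCP at [0.142, -0.609, 0.231] pointing down, gripper open.
Joint ranges: [-3.08, 3.08], [-0.75, 2.2], [0.22, 2.44], [-1.43, 4.57], [0, 2.65], [-2.85, 2.85]. Speed limits (rad/s): [2.79, 2.79, 3.14, 3.14, 3.14, 3.14].

### API

Orientations are given as a 3x3 rotation matrix whose columns are the frame's x, y, z axes.
In Python, from rig import ctrl, camera, order gives the robot as it stands.
- The arm moves only by the tool apply_moves, never from a script. Its argument "steps" is a list of rows, each a list of 5 numbers: the opening, from 0 (shut) to 1 (fully open), then the shift along the tool's x, y, z in m, then the turn about the tool's z in rad. In form: [[jaw, x, y, z, turn], ...]. A call has 1 to 10 rows; each row shifts and turns the commanded pose from where the row before left it, along the tool's axes as they then stand; what a row does not reach is not made up. A row lasts 1/8 s, in which the tool goes at most 62.5 mm and 10.7 degrees, less where a joint would pass 70% of its speed; a pose out of reach is approached as far as the arm can. A call is refused whole if a number of a shift passes 0.0625 or a number of a turn 0.188, either way. A call with a gripper value outside its range is refused whole. The fingers move at their own pace and stop on an object; "force" is the grip in N (left out, the last holds). Time passes only in rows, so rows that do not move let the fingers close. It gives the time, the measured TCP pose, the force and the opening at its end, in the units of the state.
- ctrl.observe(): the state, without advancing time (a new reading comes with each control period).
- camera(name): name is "side" or "top" or "wrist"; returns a dict with "pixels" (400x640x3 uint8, blue, green, red), "fov_y" (degrees; the focal length in pixels is half the picture's height over the tangent of half this angle, whatever the lens; pixels are square), "cx", "cy" (the principal point, pixels), "extrinsics" (4x4, takes a point from camera to world coordinates). Camera axes: x right, y down, z forward; pixel columns grow to the right and rows downward; lengths in m; the calibration is good to about 2 mm. A picture is of the moment at which its call begins. There is no depth.
- order.hand_in(): hands the job in, once; it reports no verdict.
The state is a dict: "clock": time; "q": joint angles; "joint_velocities": joint speeds; "tau": joint torques, N m; "tcp_pos": TCP position; "tcp_rot": TCP orientation; "ft_force": force on the tool from outside, world axes, zero at the start; "moment": the same for the moment, N m; "width": opening from 0.0 (shut) to 1.0 (fully open).
Only numpy, scipy, OpenCV 4.12 (cv2) and the standard library are available. Lean on these libraries where they do the work, as an engineer would, in place of code of your own. Each camera call takes 0.05 s, during which the arm holds its last target. There are 200 camera calls.

## Working session

There is one attempt and no reset: what is moved stays moved. The work goes in short steps, Python scripts to look and compute and a tool call to move; the robot and the scene stay as the last step left them, time stands still between calls to the robot, and variables do not carry over. Pictures are saved under pics/ and viewed, about 8 in all and at most 12, crops included, and the job is handed in when it is done.

Besides the shell and the picture viewer there is one more tool, called after "Emit:" as name(argument=value, ...) on one line, values as JSON. apply_moves: Moves the arm, as the interface text tells. Its arguments: {"type":"object","properties":{"steps":{"type":"array"},"force":{"type":"number"}},"required":["steps"]}

```bash
mkdir -p pics; ls
cat > h.py <<'E'
import numpy as np, cv2
from rig import ctrl, camera, order
def cam(n):
    c=camera(n); im=np.ascontiguousarray(c["pixels"]); h=im.shape[0]
    f=h/2/np.tan(np.radians(c["fov_y"])/2)
    K=np.array([[f,0,c["cx"]],[0,f,c["cy"]],[0,0,1]]); return im,K,np.array(c["extrinsics"])
def ray(K,E,u,v):
    d=E[:3,:3]@np.linalg.inv(K)@[u,v,1]; return E[:3,3],d/np.linalg.norm(d)
def onz(K,E,u,v,z):
    o,d=ray(K,E,u,v); return o+d*(z-o[2])/d[2]
def proj(K,E,p):
    q=K@(E[:3,:3].T@(np.array(p)-E[:3,3])); return q[:2]/q[2]
def two(r1,r2):
    A=[];b=[]
    for o,d in(r1,r2):
        P=np.eye(3)-np.outer(d,d);A.append(P);b.append(P@o)
    p=np.linalg.lstsq(np.vstack(A),np.hstack(b),rcond=None)[0]
    return p,[np.linalg.norm((np.eye(3)-np.outer(d,d))@(p-o)) for o,d in(r1,r2)]
E
python3 - <<'E'
from h import *
for n in("top","side"):
    im,K,E=cam(n); cv2.imwrite(f"pics/{n}0.png",im); np.savez(f"pics/{n}0.npz",im=im,K=K,E=E)
    print(n,K[0,0],E.round(3).tolist())
s=ctrl.observe();print(s["clock"],s["tcp_rot"],s["ft_force"])
E
```

```text
pics
top 371.061118882768 [[-0.018, -0.99, 0.141, 0.476], [-1.0, 0.019, 0.0, -0.029], [-0.003, -0.141, -0.99, 1.067], [0.0, 0.0, 0.0, 1.0]]
side 385.0121969605957 [[-0.989, -0.081, 0.12, 0.508], [-0.145, 0.602, -0.785, 0.796], [-0.009, -0.794, -0.607, 0.717], [0.0, 0.0, 0.0, 1.0]]
0.1 [[ 9.73709005e-01  2.27795441e-01 -1.06614719e-04]
 [ 2.27795219e-01 -9.73707150e-01  1.92958886e-03]
 [ 3.35740032e-04 -1.90314437e-03 -9.99998133e-01]] [-0.61294091 -0.180897   -0.21431595]
```

View pics/top0.png

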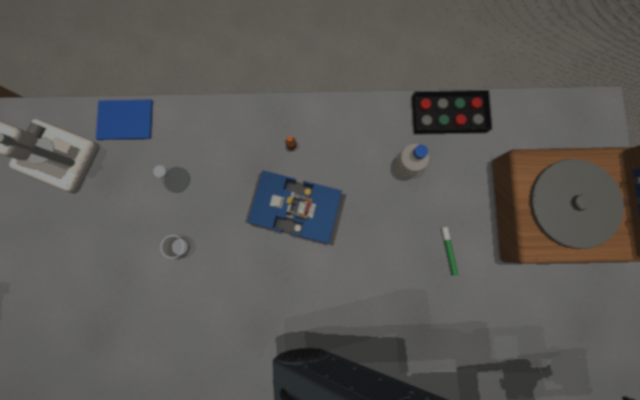

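View pics/side0.png

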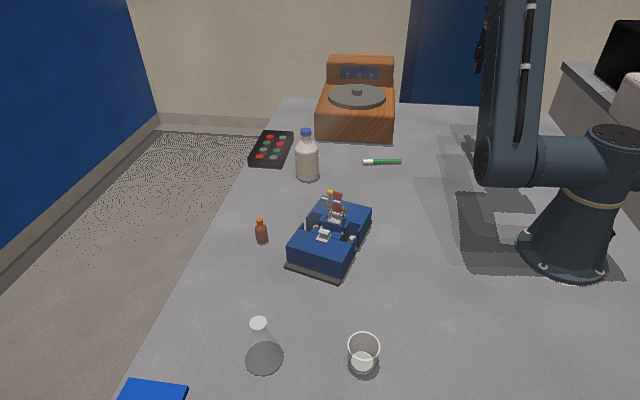

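The top view shows the mould at about (297,207), keeper about (276,201), and the lever and loop about (303,205), so mould +x points image-left. The side view shows the mould at (330,237), with the keeper at (323,236) and the raised loop and lever near (335,200).

Run:
```python
from h import *
D={n:np.load(f"pics/{n}0.npz") for n in("top","side")}
d=D["top"];im=d["im"];K=d["K"];E=d["E"]
hsv=cv2.cvtColor(im,cv2.COLOR_BGR2HSV)
m=cv2.inRange(hsv,(100,120,40),(125,255,255));r=np.zeros_like(m);r[160:255,235:355]=m[160:255,235:355]
r=cv2.morphologyEx(r,cv2.MORPH_CLOSE,np.ones((3,3)))
pts=np.argwhere(r)[:,::-1]
W=np.array([onz(K,E,u,v,.065)[:2] for u,v in pts]).astype(np.float32)
rc=cv2.minAreaRect(W*1000);print(rc,cv2.boxPoints(rc).round(1).tolist())
for n,c in(("top",(240,165,350,250)),("side",(280,180,380,285))):
    x0,y0,x1,y1=c;cv2.imwrite(f"pics/{n}c.png",cv2.resize(D[n]["im"][y0:y1,x0:x1],None,fx=5.5,fy=5.5,interpolation=cv2.INTER_CUBIC))
```

```text
((592.1961669921875, 40.40306854248047), (223.0391082763672, 145.62612915039062), 74.300048828125) [[491.8999938964844, -47.29999923706055], [632.0999755859375, -86.69999694824219], [692.5, 128.10000610351562], [552.2999877929688, 167.5]]
```

```bash
cat >> h.py <<'E'
MX=np.array([.2706,.9627,0]);MY=np.array([-.9627,.2706,0]);Z=np.array([0,0,1.])
def plan(p,turn=0,n=None,jaw=0):
    """rows from the measured pose to world point p, total turn about tool z"""
    s=ctrl.observe();R=np.array(s["tcp_rot"]);d=np.array(p)-s["tcp_pos"]
    n=n or int(max(np.ceil(np.abs(d).max()/.05),np.ceil(abs(turn)/.12),1))
    for i in range(n):
        a=turn/n*i;Rz=np.array([[np.cos(a),-np.sin(a),0],[np.sin(a),np.cos(a),0],[0,0,1]])
        print([jaw]+[round(float(x),4) for x in (R@Rz).T@d/n]+[round(turn/n,4)])
def st():
    s=ctrl.observe();R=np.array(s["tcp_rot"]);print("t",round(s["clock"],2),"p",np.round(s["tcp_pos"],4),"yaw",round(np.degrees(np.arctan2(R[1,1],R[0,1])),2),"F",np.round(s["ft_force"],2),"w",round(s["width"],3))
E
python3 - <<'E'
from h import *
plan([.633,.19,.231],-1.066,20)
E
```

```text
[0, 0.033, -0.0333, 0.0, -0.0533]
[0, 0.0347, -0.0315, 0.0, -0.0533]
[0, 0.0363, -0.0296, 0.0, -0.0533]
[0, 0.0378, -0.0276, 0.0, -0.0533]
[0, 0.0393, -0.0255, 0.0, -0.0533]
[0, 0.0406, -0.0234, 0.0, -0.0533]
[0, 0.0418, -0.0212, 0.0, -0.0533]
[0, 0.0428, -0.019, 0.0, -0.0533]
[0, 0.0438, -0.0166, 0.0, -0.0533]
[0, 0.0446, -0.0143, 0.0, -0.0533]
[0, 0.0453, -0.0119, 0.0, -0.0533]
[0, 0.0459, -0.0095, 0.0, -0.0533]
[0, 0.0463, -0.007, 0.0, -0.0533]
[0, 0.0466, -0.0045, 0.0, -0.0533]
[0, 0.0468, -0.002, 0.0, -0.0533]
[0, 0.0468, 0.0005, 0.0, -0.0533]
[0, 0.0467, 0.003, 0.0, -0.0533]
[0, 0.0465, 0.0054, 0.0, -0.0533]
[0, 0.0462, 0.0079, 0.0, -0.0533]
[0, 0.0457, 0.0104, 0.0, -0.0533]
```

View pics/sidec.png

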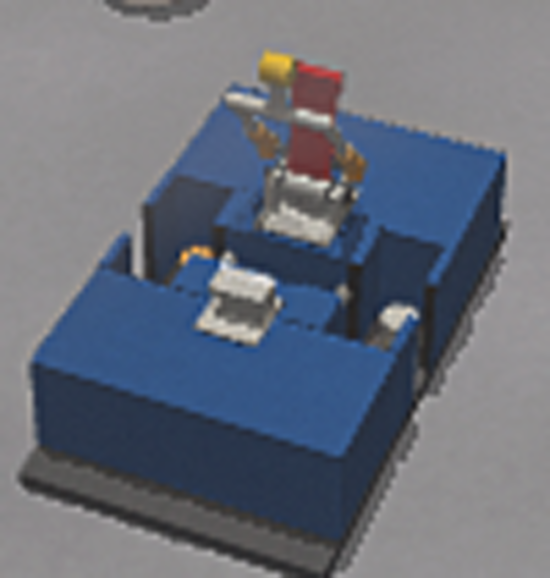

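The side crop shows the red lever near upright at crop (315,120), the loop raised with its knob at (275,68), and the keeper at (243,300) facing the near end.

Emit:
apply_moves(steps=[[0, 0.033, -0.033, 0, -0.0533], [0, 0.035, -0.0315, 0, -0.0533], [0, 0.036, -0.0296, 0, -0.0533], [0, 0.038, -0.0276, 0, -0.0533], [0, 0.039, -0.0255, 0, -0.0533], [0, 0.0406, -0.0234, 0, -0.0533], [0, 0.0418, -0.0212, 0, -0.0533], [0, 0.0428, -0.019, 0, -0.0533], [0, 0.0438, -0.0166, 0, -0.0533], [0, 0.0446, -0.0143, 0, -0.0533]])

```text
clock: 1.35
tcp_pos: [0.3882, -0.2084, 0.2312]
tcp_rot: [[0.722, 0.692, -0.0], [0.692, -0.722, 0.0], [0.0, -0.0, -1.0]]
ft_force: [0.6, 0.3, -0.1]
width: 0.0
```

Emit:
apply_moves(steps=[[0, 0.0453, -0.012, 0, -0.0533], [0, 0.0459, -0.0095, 0, -0.0533], [0, 0.0463, -0.007, 0, -0.0533], [0, 0.0466, -0.0045, 0, -0.0533], [0, 0.0468, -0.002, 0, -0.0533], [0, 0.0468, 0.0005, 0, -0.0533], [0, 0.0467, 0.003, 0, -0.0533], [0, 0.0465, 0.0054, 0, -0.0533], [0, 0.0462, 0.0079, 0, -0.0533], [0, 0.0457, 0.0104, 0, -0.0533]])

```text
clock: 2.6
tcp_pos: [0.6334, 0.1905, 0.2307]
tcp_rot: [[0.27, 0.963, -0.001], [0.963, -0.27, -0.0], [-0.001, -0.001, -1.0]]
ft_force: [1.6, -0.4, 0.2]
width: -0.005
```

Run:
```python
from h import *
st()
im,K,E=cam("wrist"); cv2.imwrite("pics/w1.png",im);np.savez("pics/w1.npz",im=im,K=K,E=E);print(K[0,0],E.round(3).tolist())
st();print(ctrl.observe()["tcp_rot"])
```

```text
t 2.6 p [0.6334 0.1905 0.2307] yaw -15.65 F [ 1.65 -0.42  0.19] w -0.005
301.4364202097496 [[0.963, -0.256, -0.086, 0.655], [-0.27, -0.914, -0.303, 0.268], [-0.001, 0.315, -0.949, 0.373], [0.0, 0.0, 0.0, 1.0]]
t 2.65 p [0.6365 0.1959 0.2309] yaw -15.42 F [3.73 2.81 0.93] w -0.001
[[ 0.26588506  0.96399401  0.00454845]
 [ 0.96398729 -0.26590568  0.0047621 ]
 [ 0.00580009  0.00311848 -0.99997832]]
```

View pics/w1.png

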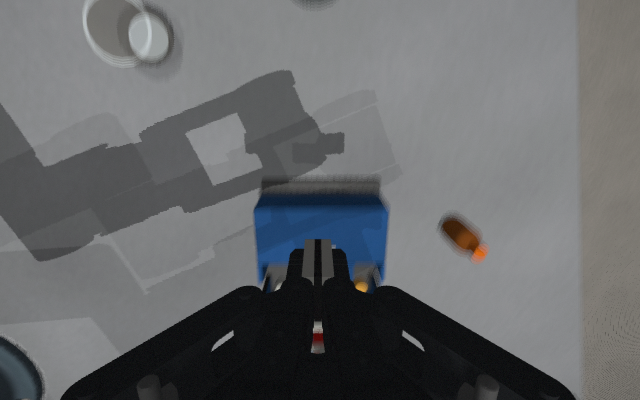

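The wrist view is blurred because the arm was still settling. It shows the slider's outer top edge at row about 208, columns 256–388.

Run:
```python
from h import *
st()
im,K,E=cam("wrist");np.savez("pics/w2.npz",im=im,K=K,E=E)
hsv=cv2.cvtColor(im,cv2.COLOR_BGR2HSV);m=cv2.inRange(hsv,(100,120,30),(125,255,255))
st()
g=hsv[150:260,300:303].mean(1)
for v in range(170,225,2):
    r=np.flatnonzero(m[v,200:440])+200
    print(v,len(r),r.min() if len(r) else 0,r.max() if len(r) else 0,im[v,270].tolist())
```

```text
t 2.65 p [0.6365 0.1959 0.2309] yaw -15.42 F [3.73 2.81 0.93] w -0.001
t 2.7 p [0.6347 0.1932 0.2306] yaw -15.5 F [-0.26 -0.49 -0.34] w -0.001
170 0 0 0 [84, 82, 81]
172 0 0 0 [82, 81, 79]
174 0 0 0 [83, 83, 81]
176 0 0 0 [84, 82, 80]
178 0 0 0 [83, 82, 81]
180 0 0 0 [83, 83, 80]
182 0 0 0 [83, 82, 80]
184 0 0 0 [84, 83, 81]
186 0 0 0 [129, 127, 126]
188 0 0 0 [35, 36, 35]
190 0 0 0 [74, 74, 74]
192 0 0 0 [74, 73, 75]
194 0 0 0 [76, 75, 76]
196 0 0 0 [76, 75, 77]
198 0 0 0 [75, 74, 75]
200 0 0 0 [46, 44, 45]
202 0 0 0 [45, 43, 45]
204 117 259 375 [54, 32, 16]
206 119 258 376 [54, 30, 13]
208 121 257 377 [56, 33, 15]
210 123 256 378 [55, 33, 16]
212 126 254 379 [57, 36, 19]
214 129 253 381 [55, 34, 15]
216 131 252 382 [54, 33, 14]
218 133 251 383 [68, 40, 18]
220 134 251 384 [115, 70, 34]
222 133 251 383 [109, 66, 32]
224 133 251 383 [109, 66, 31]
```

Run:
```python
from h import *
d=np.load("pics/w2.npz");im=d["im"];K=d["K"];E=d["E"]
g=im[:,:,0].astype(float)
e=[]
for u in list(range(256,285,4))+list(range(350,380,4)):
    gr=np.diff(g[210:228,u]);e.append((u,210.5+gr.argmax()))
e=np.array(e);c=np.polyfit(e[:,0],e[:,1],1);print(c)
A,B=[onz(K,E,u,np.polyval(c,u),.065) for u in(251,384)]
print(A,B,np.linalg.norm(A-B),(A+B)/2,(B-A)/np.linalg.norm(B-A))
# base plate end, width at rows ~187
for z,v in((.01,187),(.0,185)): print(onz(K,E,317,v,z))
st()
```

```text
[1.7759946e-16 2.1850000e+02]
[0.55281579 0.16854107 0.065     ] [0.69457022 0.12923688 0.065     ] 0.14710248005017507 [0.62369301 0.14888897 0.065     ] [ 0.9636441  -0.26718916  0.        ]
[0.62850342 0.16827451 0.01      ]
[0.62843987 0.16799744 0.        ]
t 2.7 p [0.6347 0.1932 0.2306] yaw -15.5 F [-0.26 -0.49 -0.34] w -0.001
```

Emit:
apply_moves(steps=[[0, 0, 0, 0.049, 0], [0, 0, 0, 0.049, 0], [0, 0, 0, 0.049, 0], [0, 0, 0, 0.049, 0], [0, -0.01, 0, 0, 0], [0, -0.01, 0, 0, 0], [0, -0.006, 0, 0, 0], [0, 0, 0, 0, 0], [0, 0, 0, 0, 0]])

```text
clock: 3.82
tcp_pos: [0.6268, 0.1642, 0.0367]
tcp_rot: [[0.272, 0.962, 0.002], [0.962, -0.272, 0.0], [0.001, 0.002, -1.0]]
ft_force: [-0.4, 0.5, -0.2]
width: 0.002
```

Run:
```python
from h import *
st()
s=ctrl.observe();print("along",(np.array(s["tcp_pos"])-[.6237,.1489,0])@MX)
```

```text
t 3.83 p [0.6268 0.1642 0.0367] yaw -15.76 F [-0.35  0.52 -0.24] w 0.002
along 0.01558355063262171
```

Emit:
apply_moves(steps=[[0, -0.002, 0, 0, 0], [0, -0.002, 0, 0, 0], [0, -0.002, 0, 0, 0], [0, -0.002, 0, 0, 0], [0, -0.002, 0, 0, 0], [0, -0.002, 0, 0, 0], [0, -0.002, 0, 0, 0]])

```text
clock: 4.7
tcp_pos: [0.6221, 0.1506, 0.0354]
tcp_rot: [[0.272, 0.962, 0.0], [0.962, -0.272, 0.0], [0.0, -0.0, -1.0]]
ft_force: [-0.1, 4.2, 2.5]
width: -0.002
```

Emit:
apply_moves(steps=[[0, -0.001, 0, 0, 0], [0, -0.001, 0, 0, 0], [0, -0.001, 0, 0, 0], [0, -0.001, 0, 0, 0]])

```text
clock: 5.2
tcp_pos: [0.6211, 0.1468, 0.0354]
tcp_rot: [[0.272, 0.962, 0.0], [0.962, -0.272, 0.0], [0.0, 0.0, -1.0]]
ft_force: [-0.4, 3.1, 2.5]
width: -0.002
```

Emit:
apply_moves(steps=[[0, -0.001, 0, 0, 0], [0, -0.001, 0, 0, 0], [0, -0.001, 0, 0, 0]])

```text
clock: 5.58
tcp_pos: [0.6203, 0.1439, 0.0353]
tcp_rot: [[0.272, 0.962, 0.0], [0.962, -0.272, -0.0], [0.0, 0.0, -1.0]]
ft_force: [-0.1, 3.6, 2.8]
width: -0.001
```

Emit:
apply_moves(steps=[[0, -0.001, 0, 0, 0], [0, -0.001, 0, 0, 0]])

```text
clock: 5.82
tcp_pos: [0.6197, 0.1419, 0.0353]
tcp_rot: [[0.272, 0.962, 0.0], [0.962, -0.272, -0.0], [0.0, 0.0, -1.0]]
ft_force: [-0.8, 4.6, 1.9]
width: -0.0
```

Emit:
apply_moves(steps=[[0, -0.001, 0, 0, 0]])

```text
clock: 5.95
tcp_pos: [0.6195, 0.141, 0.0353]
tcp_rot: [[0.271, 0.962, 0.0], [0.962, -0.271, 0.0], [0.0, 0.0, -1.0]]
ft_force: [0.3, 3.4, 2.7]
width: 0.0
```

Emit:
apply_moves(steps=[[0, -0.0008, 0, 0, 0]])

```text
clock: 6.08
tcp_pos: [0.6193, 0.1402, 0.0353]
tcp_rot: [[0.272, 0.962, 0.0], [0.962, -0.272, -0.0], [0.0, 0.0, -1.0]]
ft_force: [0.9, 3.4, 2.2]
width: 0.001
```

Emit:
apply_moves(steps=[[0, -0.0008, 0, 0, 0]])

```text
clock: 6.2
tcp_pos: [0.6191, 0.1394, 0.0353]
tcp_rot: [[0.272, 0.962, 0.0], [0.962, -0.272, -0.0], [0.0, 0.0, -1.0]]
ft_force: [-0.3, 2.4, 2.4]
width: -0.002
```

Emit:
apply_moves(steps=[[0, -0.0008, 0, 0, 0]])

```text
clock: 6.32
tcp_pos: [0.619, 0.1393, 0.0354]
tcp_rot: [[0.272, 0.962, 0.001], [0.962, -0.272, 0.001], [0.001, 0.0, -1.0]]
ft_force: [0.1, 6.9, 1.6]
width: -0.001
```

Emit:
apply_moves(steps=[[0, -0.0005, 0, 0, 0]])

```text
clock: 6.45
tcp_pos: [0.619, 0.1393, 0.0353]
tcp_rot: [[0.272, 0.962, 0.001], [0.962, -0.272, 0.002], [0.002, 0.001, -1.0]]
ft_force: [0.6, 7.1, 2.1]
width: -0.0
```

Run:
```python
from h import *
st();s=ctrl.observe();print("along",(np.array(s["tcp_pos"])-[.6237,.1489,0])@MX)
```

```text
t 6.45 p [0.619  0.1393 0.0353] yaw -15.8 F [0.56 7.06 2.11] w -0.0
along -0.010528335542614259
```

Emit:
apply_moves(steps=[[0, -0.0008, 0, 0, 0]])

```text
clock: 6.58
tcp_pos: [0.619, 0.1393, 0.0354]
tcp_rot: [[0.273, 0.962, 0.002], [0.962, -0.273, 0.003], [0.003, 0.001, -1.0]]
ft_force: [1.1, 10.9, 1.0]
width: 0.004
```

Emit:
apply_moves(steps=[[0, 0.006, 0, 0, 0], [0, 0.015, 0, 0, 0], [0, 0.02, 0, 0, 0], [0, 0, 0, -0.05, 0], [0, 0, 0, -0.05, 0], [0, 0, 0, -0.05, 0], [0, 0, 0, -0.05, 0], [0, 0, 0, 0, 0], [0, 0, 0, 0, 0]])

```text
clock: 7.7
tcp_pos: [0.6291, 0.1776, 0.235]
tcp_rot: [[0.271, 0.963, -0.001], [0.963, -0.271, -0.0], [-0.0, -0.001, -1.0]]
ft_force: [-0.1, 0.4, -0.3]
width: -0.002
```

Run:
```python
from h import *
st()
for n in("top","side","wrist"):
    im,K,E=cam(n);np.savez(f"pics/{n}3.npz",im=im,K=K,E=E)
    hsv=cv2.cvtColor(im,cv2.COLOR_BGR2HSV)
    print(n,proj(K,E,[.61,.1,.12]))
    for nm,lo,hi in(("yel",(20,120,100),(35,255,255)),("red",(0,150,80),(6,255,255)),("red2",(174,130,60),(180,255,255))):
        m=cv2.inRange(hsv,lo,hi);_,_,s,c=cv2.connectedComponentsWithStats(m)
        print(nm,[(x[:5].tolist(),y.round(1).tolist()) for x,y in zip(s[1:],c[1:]) if x[4]>4])
d=np.load("pics/side3.npz")["im"][170:280,280:390];t=np.load("pics/top3.npz")["im"][155:265,240:350]
cv2.imwrite("pics/c3.png",np.hstack([cv2.resize(x,(400,400),interpolation=cv2.INTER_CUBIC) for x in(d,t)]))
```

```text
t 7.7 p [0.6291 0.1776 0.235 ] yaw -15.71 F [-0.09  0.43 -0.27] w -0.002
top [269.89208849 197.45735649]
yel [([305, 189, 5, 5, 22], [307.1, 191.1]), ([287, 198, 5, 5, 20], [289.1, 200.0])]
red [([471, 97, 11, 11, 93], [476.2, 102.2]), ([420, 98, 12, 11, 98], [425.5, 103.1]), ([456, 114, 11, 11, 98], [460.7, 118.9]), ([307, 204, 2, 6, 6], [307.5, 206.5])]
red2 []
side [321.6336904  222.99403179]
yel [([327, 189, 6, 6, 25], [329.6, 191.6])]
red [([266, 135, 8, 7, 46], [269.9, 137.7]), ([276, 142, 8, 4, 24], [279.3, 143.3]), ([256, 154, 8, 4, 28], [259.3, 155.6]), ([334, 192, 8, 3, 10], [337.8, 192.7])]
red2 [([333, 208, 7, 4, 11], [336.7, 209.8])]
wrist [321.66305097 267.39997544]
yel []
red [([313, 322, 10, 12, 88], [317.6, 327.8]), ([312, 343, 5, 9, 33], [314.2, 346.5])]
red2 []
```

View pics/c3.png

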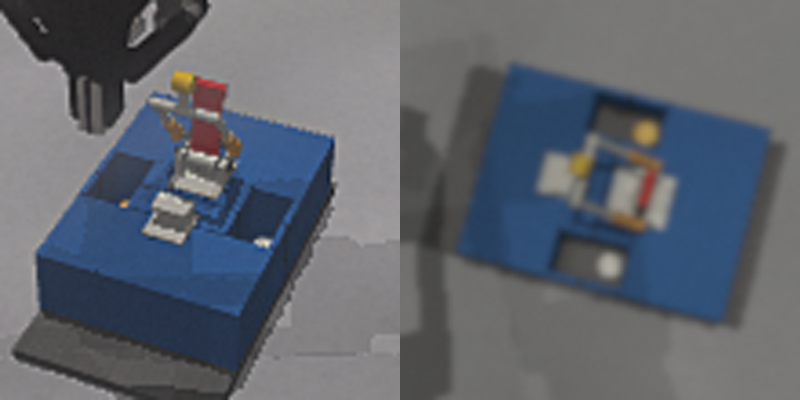

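The crop shows the mould shut with no gap, the lever upright and the loop raised. The knob is at top px (289.1,200.0) and side px (329.6,191.6); the other yellow patch, at (307,191), is the brass specimen.

Run:
```python
from h import *
D={n:np.load(f"pics/{n}3.npz") for n in("top","side")}
pf=np.array([.6237,.1489,0])-MX*.0215; piv=pf-MX*.125; piv[2]=.079
print("pivot",piv)
def two_(a,b):return two(ray(D["top"]["K"],D["top"]["E"],*a),ray(D["side"]["K"],D["side"]["E"],*b))
def mf(p):q=p-piv;return np.round([q@MX*1000,q@MY*1000,q[2]*1000],1)
p,e=two_((289.1,200.0),(329.6,191.6));print("knob",p,np.round(e,4),mf(p))
# lever from the side view: intersect ray through handle's red pixels with mid plane y=0
E=D["side"]["E"];K=D["side"]["K"];hsv=cv2.cvtColor(D["side"]["im"],cv2.COLOR_BGR2HSV)
m=cv2.inRange(hsv,(0,110,50),(8,255,255))|cv2.inRange(hsv,(170,110,50),(180,255,255))
ys,xs=np.nonzero(m[170:230,325:350]);ys+=170;xs+=325
for v in sorted(set(ys)):
    u=xs[ys==v];o,d=ray(K,E,u.mean(),v);t=(piv-o)@MY/(d@MY);print(v,u.min(),u.max(),mf(o+d*t))
for th in(1.1,1.2,1.3,1.4,1.5):
    h=np.array([-14.9*np.cos(th)-1.6*np.sin(th),14.9*np.sin(th)-1.6*np.cos(th)]);q=mf(p)[[0,2]]-h
    print(th,h.round(1),"dist",np.linalg.norm(q).round(1),"phi",np.degrees(np.arctan2(q[1],q[0])-np.arctan2(13.55,89.8)).round(1))
for q,n in((piv+MX*60-Z*.008,"keeper"),(piv,"piv")): print(n,[proj(D[k]["K"],D[k]["E"],q).round(1) for k in D])
```

```text
pivot [0.5840571  0.00786445 0.079     ]
knob [0.59654026 0.04592755 0.17490494] [0.0014 0.0014] [40.  -1.7 95.9]
191 334 334 [19.6 -0.  85. ]
192 334 338 [ 5.9  0.  73. ]
193 335 341 [-8.3 -0.  60.5]
194 340 341 [-26.7   0.   45. ]
198 334 340 [ 2.7 -0.  52. ]
199 340 340 [-24.    0.   30.5]
200 340 340 [-24.3   0.   27.1]
203 333 333 [24.9 -0.  51.6]
204 333 338 [ 7.6  0.  36.2]
205 333 338 [ 8.2 -0.  33.4]
206 333 339 [ 3.8 -0.  27. ]
207 333 340 [ 0.1 -0.  21.1]
208 333 339 [ 3.5 -0.  20.2]
209 333 339 [ 3.3  0.  16.8]
210 333 339 [ 3.2  0.  13.4]
211 336 339 [-7.9  0.   1.9]
212 339 339 [-19.3   0.   -9.9]
1.1 [-8.2 12.6] dist 96.3 phi 51.4
1.2 [-6.9 13.3] dist 95.0 phi 51.8
1.3 [-5.5 13.9] dist 93.8 phi 52.4
1.4 [-4.1 14.4] dist 92.7 phi 53.0
1.5 [-2.6 14.7] dist 91.7 phi 53.7
keeper [array([-6185.8, -1479.3]), array([ 540.9, -100.9])]
piv [array([306.4, 208.5]), array([336.4, 213.3])]
```

Run:
```python
from h import *
plan([.5958,.0461,.215],0,5,0.4)
```

```text
[0.4, -0.027, 0.0008, 0.0037, 0.0]
[0.4, -0.027, 0.0008, 0.0037, 0.0]
[0.4, -0.027, 0.0008, 0.0037, 0.0]
[0.4, -0.027, 0.0008, 0.0037, 0.0]
[0.4, -0.027, 0.0008, 0.0037, 0.0]
```

Emit:
apply_moves(steps=[[0.4, -0.027, 0.0008, 0.0037, 0], [0.4, -0.027, 0.0008, 0.0037, 0], [0.4, -0.027, 0.0008, 0.0037, 0], [0.4, -0.027, 0.0008, 0.0037, 0], [0.4, -0.027, 0.0008, 0.0037, 0], [0.4, 0, 0, 0, 0], [0.4, 0, 0, 0, 0]])

```text
clock: 8.72
tcp_pos: [0.5967, 0.0464, 0.216]
tcp_rot: [[0.272, 0.962, -0.001], [0.962, -0.272, 0.001], [0.0, -0.001, -1.0]]
ft_force: [-0.4, -0.8, 0.0]
width: 0.399
```

Run:
```python
from h import *
st()
s=ctrl.observe()
im,K,E=cam("wrist");np.savez("pics/w4.npz",im=im,K=K,E=E)
print("TCP px",proj(K,E,s["tcp_pos"]),"knob exp",proj(K,E,[.59654,.0459,.175]))
hsv=cv2.cvtColor(im,cv2.COLOR_BGR2HSV)
m=cv2.inRange(hsv,(20,120,80),(35,255,255));_,_,q,c=cv2.connectedComponentsWithStats(m)
for x,y in zip(q[1:],c[1:]):
    if x[4]>15: print(x.tolist(),y.round(1),onz(K,E,*y,.175))
cv2.imwrite("pics/w4.png",im)
```

```text
t 8.72 p [0.5967 0.0464 0.216 ] yaw -15.77 F [-0.42 -0.78  0.03] w 0.399
TCP px [318.20576315 253.54907591] knob exp [318.18625618 223.19673354]
[305, 213, 21, 21, 436] [315.1 223. ] [0.59458401 0.04657968 0.175     ]
```

View pics/w4.png

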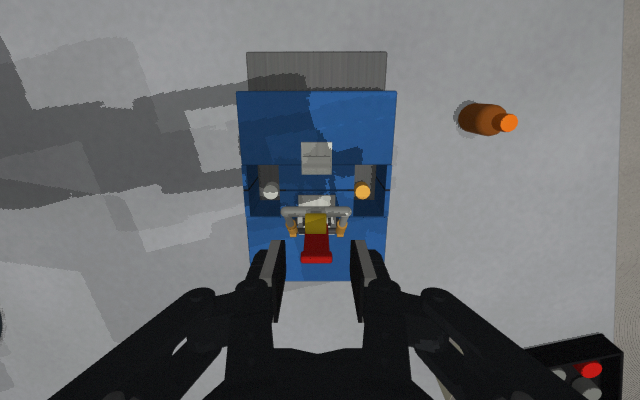

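The wrist view shows the knob at (315,223) between the open fingers, matching the triangulated point. The keeper is at (317,157), the handle end at (317,250) and the slider edge at row 91.

Run:
```python
from h import *
d=np.load("pics/w4.npz");im=d["im"];K=d["K"];E=d["E"]
piv=np.array([.58406,.00786,.079])
def mf(p):q=p-piv;return np.round([q@MX*1000,q@MY*1000,q[2]*1000],1)
g=im.astype(int)
print([ (v,g[v,308].tolist()) for v in range(138,182,2)])
print([ (v,g[v,280,0]) for v in range(86,96)])
for v,z in((91,.065),(156,.0825),(175,.0825),(141,.067)): print(v,mf(onz(K,E,317,v,z)))
for v in(235,262):print("handle",v,mf(onz(K,E,317,v,.144)))
print("knob",mf(onz(K,E,315,223,.175)))
plan([.5945,.0464,.166],0,3,.4)
```

```text
[(138, [95, 59, 26]), (140, [96, 59, 29]), (142, [109, 111, 106]), (144, [128, 136, 133]), (146, [128, 134, 133]), (148, [128, 133, 132]), (150, [126, 132, 130]), (152, [126, 132, 131]), (154, [113, 117, 116]), (156, [84, 88, 87]), (158, [115, 121, 119]), (160, [115, 121, 120]), (162, [116, 121, 121]), (164, [110, 117, 116]), (166, [108, 113, 112]), (168, [118, 123, 123]), (170, [121, 127, 127]), (172, [121, 128, 126]), (174, [112, 107, 97]), (176, [87, 53, 22]), (178, [88, 53, 26]), (180, [89, 54, 27])]
[(86, np.int64(63)), (87, np.int64(63)), (88, np.int64(64)), (89, np.int64(62)), (90, np.int64(58)), (91, np.int64(82)), (92, np.int64(87)), (93, np.int64(97)), (94, np.int64(97)), (95, np.int64(96))]
91 [124.1  -0.7 -14. ]
156 [67.  -0.7  3.5]
175 [48.8 -0.7  3.5]
141 [ 78.5  -0.7 -12. ]
handle 235 [16.3 -0.8 65. ]
handle 262 [-7.8 -0.7 65. ]
knob [40.1  0.4 96. ]
[0.4, -0.0003, -0.0007, 0.0168, 0.0]
[0.4, -0.0003, -0.0007, 0.0168, 0.0]
[0.4, -0.0003, -0.0007, 0.0168, 0.0]
```

Emit:
apply_moves(steps=[[0.4, 0, -0.001, 0.017, 0], [0.4, 0, -0.001, 0.017, 0], [0.4, -0.001, 0, 0.016, 0], [0.4, 0, 0, 0, 0], [0, 0, 0, 0, 0], [0, 0, 0, 0, 0], [0, 0, 0, 0, 0], [0, 0, 0, 0, 0]], force=25)

```text
clock: 9.78
tcp_pos: [0.595, 0.0456, 0.1674]
tcp_rot: [[0.272, 0.962, 0.001], [0.962, -0.272, 0.0], [0.001, 0.001, -1.0]]
ft_force: [0.5, 1.0, 1.0]
width: 0.15
```

```bash
cat >> h.py <<'E'
PIV=np.array([.58406,.00786,.079])
def mf(p):q=np.array(p)-PIV;return np.round([q@MX*1000,q@MY*1000,q[2]*1000],1)
def fk(th,ph):
    "hinge, bar, knob (x,z) mm rel. pivot; ph=loop elevation rad"
    h=np.array([-14.9*np.cos(th)-1.6*np.sin(th),14.9*np.sin(th)-1.6*np.cos(th)])
    R=np.array([[np.cos(ph),-np.sin(ph)],[np.sin(ph),np.cos(ph)]])
    return h,h+R@[70,0],h+R@[89.8,13.55]
def ik(x,z):
    "knob -> theta, phi (handle-above-loop branch)"
    d=np.hypot(x,z);L=np.hypot(89.8,13.55);r=np.hypot(14.9,1.6)
    a=np.arccos(np.clip((d*d+r*r-L*L)/(2*d*r),-1,1));g=np.arctan2(z,x)+a
    h=r*np.array([np.cos(g),np.sin(g)])
    th=np.pi-g+np.arctan2(1.6,14.9)
    return th,np.arctan2(z-h[1],x-h[0])-np.arctan2(13.55,89.8)
E
python3 - <<'E'
from h import *
st();s=ctrl.observe();print(mf(s["tcp_pos"]))
t=np.load("pics/w4.npz")
for n in("top","side"):
    im,K,E=cam(n);hsv=cv2.cvtColor(im,cv2.COLOR_BGR2HSV);m=cv2.inRange(hsv,(20,120,80),(35,255,255));_,_,q,c=cv2.connectedComponentsWithStats(m)
    print(n,[(x[4],y.round(1)) for x,y in zip(q[1:],c[1:]) if x[4]>4])
print(ik(40,95.9))
for th,ph in((1.5,53),(1.7,40),(1.9,30),(2.1,20),(2.3,10),(2.35,0),(2.35,-10),(2.35,-17),(2.3,-17.5)):
    h,b,k=fk(th,np.radians(ph));print(th,ph,h.round(1),b.round(1),k.round(1),np.round(ik(*k),2))
E
```

```text
t 9.78 p [0.595  0.0456 0.1674] yaw -15.76 F [0.49 0.98 0.98] w 0.15
[39.3 -0.3 88.4]
top []
side [(np.int32(14), array([328.9, 191.8]))]
(np.float64(1.6009277907790165), np.float64(0.9507780641874615))
1.5 53 [-2.6 14.7] [39.5 70.7] [40.6 94.6] [1.5  0.93]
1.7 40 [ 0.3 15. ] [54. 60.] [60.4 83.1] [1.7 0.7]
1.9 30 [ 3.3 14.6] [63.9 49.6] [74.3 71.3] [1.9  0.52]
2.1 20 [ 6.1 13.7] [71.9 37.6] [85.9 57.1] [2.1  0.35]
2.3 10 [ 8.7 12.2] [77.7 24.3] [94.8 41.1] [2.3  0.17]
2.35 0 [ 9.3 11.7] [79.3 11.7] [99.1 25.3] [2.35 0.  ]
2.35 -10 [ 9.3 11.7] [78.3 -0.4] [100.1   9.5] [ 2.35 -0.17]
2.35 -17 [ 9.3 11.7] [76.3 -8.7] [99.2 -1.6] [ 2.35 -0.3 ]
2.3 -17.5 [ 8.7 12.2] [75.5 -8.9] [98.5 -1.9] [ 2.3  -0.31]
```

Run:
```python
from h import *
A=list(zip(np.linspace(1.5,2.25,13),np.radians(np.linspace(53,8,13))))+[(2.25,np.radians(p)) for p in(3,-2,-7,-12)]
k=[fk(*a)[2] for a in A]
for i in range(1,len(k)):
    d=(k[i]-k[i-1])/1000;print([0,round(d[0],4),0,round(-d[1],4),0],fk(*A[i])[1].round(1),k[i].round(1))
```

```text
[0, np.float64(0.0061), 0, np.float64(0.0029), 0] [44.  67.9] [46.6 91.8]
[0, np.float64(0.0059), 0, np.float64(0.0032), 0] [48.3 64.9] [52.5 88.5]
[0, np.float64(0.0056), 0, np.float64(0.0036), 0] [52.4 61.6] [58.1 84.9]
[0, np.float64(0.0054), 0, np.float64(0.004), 0] [56.2 58. ] [63.5 80.9]
[0, np.float64(0.0051), 0, np.float64(0.0043), 0] [59.9 54.2] [68.6 76.6]
[0, np.float64(0.0048), 0, np.float64(0.0046), 0] [63.3 50.2] [73.4 71.9]
[0, np.float64(0.0045), 0, np.float64(0.0049), 0] [66.4 46. ] [77.9 67. ]
[0, np.float64(0.0042), 0, np.float64(0.0052), 0] [69.2 41.6] [82.1 61.8]
[0, np.float64(0.0038), 0, np.float64(0.0055), 0] [71.7 37. ] [85.9 56.3]
[0, np.float64(0.0035), 0, np.float64(0.0057), 0] [73.9 32.2] [89.4 50.6]
[0, np.float64(0.0031), 0, np.float64(0.0059), 0] [75.8 27.3] [92.5 44.6]
[0, np.float64(0.0027), 0, np.float64(0.0061), 0] [77.4 22.3] [95.2 38.5]
[0, np.float64(0.0019), 0, np.float64(0.0077), 0] [78.  16.3] [97.1 30.8]
[0, np.float64(0.0013), 0, np.float64(0.0078), 0] [78.1 10.2] [98.3 23. ]
[0, np.float64(0.0006), 0, np.float64(0.0079), 0] [77.6  4.1] [98.9 15.1]
[0, np.float64(-0.0001), 0, np.float64(0.0079), 0] [76.6 -2. ] [98.8  7.2]
```

Emit:
apply_moves(steps=[[0, 0.006, 0, 0.003, 0], [0, 0.006, 0, 0.003, 0], [0, 0.0055, 0, 0.0036, 0], [0, 0.0055, 0, 0.004, 0], [0, 0.005, 0, 0.0043, 0], [0, 0.005, 0, 0.0046, 0]])

```text
clock: 10.62
tcp_pos: [0.6038, 0.0777, 0.144]
tcp_rot: [[0.271, 0.962, 0.0], [0.962, -0.271, 0.0], [0.0, 0.0, -1.0]]
ft_force: [0.6, -1.5, 3.2]
width: 0.154
```

Emit:
apply_moves(steps=[[0, 0.0045, 0, 0.005, 0], [0, 0.0042, 0, 0.0052, 0], [0, 0.0038, 0, 0.0055, 0], [0, 0.0035, 0, 0.0057, 0], [0, 0.003, 0, 0.006, 0], [0, 0.0027, 0, 0.006, 0], [0, 0, 0, 0, 0]])

```text
clock: 11.5
tcp_pos: [0.6094, 0.0984, 0.1103]
tcp_rot: [[0.271, 0.962, -0.0], [0.962, -0.271, 0.0], [0.0, -0.0, -1.0]]
ft_force: [1.0, 1.6, 2.2]
width: 0.158
```

Run:
```python
from h import *
st();s=ctrl.observe();q=mf(s["tcp_pos"]);print(q,ik(q[0]+1,q[2]+7))
ims=[]
for n in("side","wrist"):
    im,K,E=cam(n);np.savez(f"pics/{n}5.npz",im=im,K=K,E=E);ims.append(im)
cv2.imwrite("pics/c5.png",np.hstack([cv2.resize(ims[0][170:280,280:390],(400,400),interpolation=cv2.INTER_CUBIC),cv2.resize(ims[1][100:300,220:420],(400,400),interpolation=cv2.INTER_CUBIC)]))
```

```text
t 11.5 p [0.6094 0.0984 0.1103] yaw -15.75 F [1.01 1.6  2.23] w 0.158
[94.1  0.1 31.3] (np.float64(2.2384543497216205), np.float64(0.13609999093646752))
```

View pics/c5.png

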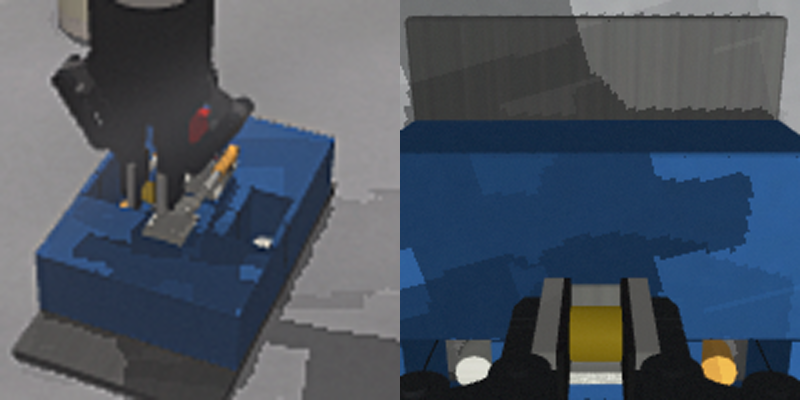

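The crop shows the knob held between the pads (wrist px about (318,267)), the loop lowered above the keeper, and the lever leaning over.

Run:
```python
from h import *
d=np.load("pics/wrist5.npz");im=d["im"];K=d["K"];E=d["E"]
hsv=cv2.cvtColor(im,cv2.COLOR_BGR2HSV);m=cv2.inRange(hsv,(20,120,60),(35,255,255));_,_,q,c=cv2.connectedComponentsWithStats(m)
for x,y in zip(q[1:],c[1:]):
    if x[4]>40: print(x.tolist(),y.round(1),[mf(onz(K,E,*y,.079+z/1000)) for z in(36,38,40)])
d=np.load("pics/side5.npz");im=d["im"];K=d["K"];E=d["E"]
print("side proj knob",[proj(K,E,PIV+MX*x/1000+Z*z/1000).round(1) for x,z in((95,38),(95,36),(93,38))])
hsv=cv2.cvtColor(im,cv2.COLOR_BGR2HSV);m=cv2.inRange(hsv,(18,120,60),(35,255,255));_,_,q,c=cv2.connectedComponentsWithStats(m)
print([(x.tolist(),y.round(1)) for x,y in zip(q[1:],c[1:]) if x[4]>3])
```

```text
[305, 253, 26, 28, 725] [317.5 266.5] [array([88.8,  0.4, 36. ]), array([90.1,  0.4, 38. ]), array([91.3,  0.4, 40. ])]
[378, 278, 10, 14, 87] [382.9 284.7] [array([ 77.7, -34.6,  36. ]), array([ 79.1, -34.1,  38. ]), array([ 80.5, -33.6,  40. ])]
side proj knob [array([321.8, 223.8]), array([321.8, 224.4]), array([322.1, 223.3])]
[([319, 220, 4, 6, 18], array([320.4, 222.4]))]
```

Emit:
apply_moves(steps=[[0, 0.0019, 0, 0.0077, 0], [0, 0.0013, 0, 0.0078, 0], [0, 0.0006, 0, 0.0079, 0], [0, 0, 0, 0.005, 0], [0, 0, 0, 0, 0]])

```text
clock: 12.22
tcp_pos: [0.6104, 0.102, 0.0819]
tcp_rot: [[0.272, 0.962, -0.0], [0.962, -0.272, 0.0], [0.0, -0.001, -1.0]]
ft_force: [1.7, 2.4, 2.0]
width: 0.15
```

Run:
```python
from h import *
st();s=ctrl.observe();t=mf(s["tcp_pos"]);print(t)
im,K,E=cam("wrist");np.savez("pics/w6.npz",im=im,K=K,E=E)
hsv=cv2.cvtColor(im,cv2.COLOR_BGR2HSV);m=cv2.inRange(hsv,(20,120,60),(35,255,255));_,_,q,c=cv2.connectedComponentsWithStats(m)
for x,y in zip(q[1:],c[1:]):
    if x[4]>200:
        print(x.tolist(),y.round(1),[mf(onz(K,E,*y,.079+z/1000)) for z in(8,10,12)])
print("TCP px",proj(K,E,s["tcp_pos"]),"lip end px",proj(K,E,PIV+MX*.067+Z*.0035),"slider edge",proj(K,E,PIV+MX*.125-Z*.014))
for x in(94,98):
  print("tangent rows for knob",x,[proj(K,E,PIV+MX*(x+7*np.cos(a))/1000+Z*(t[2]+7+7*np.sin(a))/1000)[1].round(1) for a in np.radians([-60,-40,-20,0,90,120,150])])
cv2.imwrite("pics/w6.png",cv2.resize(im[120:320,200:440],(720,600),interpolation=cv2.INTER_CUBIC))
```

```text
t 12.22 p [0.6104 0.102  0.0819] yaw -15.76 F [1.74 2.42 1.97] w 0.15
[97.7  0.1  2.9]
[305, 255, 26, 27, 702] [317.5 268. ] [array([92.1,  0.5,  8. ]), array([93.4,  0.5, 10. ]), array([94.6,  0.5, 12. ])]
TCP px [318.2057651  253.57599651] lip end px [318.39379978 302.59626057] slider edge [318.3027903  195.01932328]
tangent rows for knob 94 [np.float64(254.9), np.float64(253.2), np.float64(253.2), np.float64(254.8), np.float64(274.6), np.float64(279.6), np.float64(281.0)]
tangent rows for knob 98 [np.float64(248.1), np.float64(246.4), np.float64(246.2), np.float64(247.7), np.float64(267.5), np.float64(272.6), np.float64(274.2)]
```

View pics/w6.png

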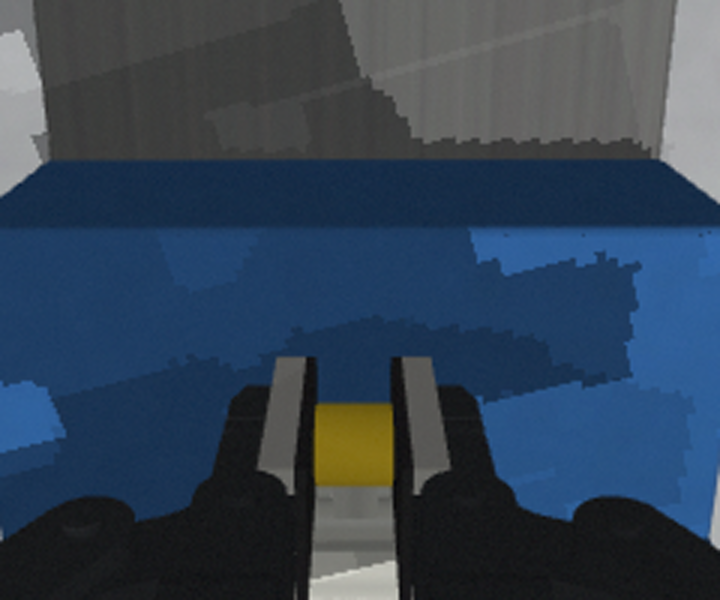

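The knob is still between the pads but sits about 4 mm nearer the keeper than the TCP. I'll firm up the grip, pull out 4 mm and check again.

Emit:
apply_moves(steps=[[0, 0, 0, 0, 0], [0, 0, 0, 0, 0], [0, 0.002, 0, 0, 0], [0, 0.002, 0, 0, 0], [0, 0, 0, 0, 0]], force=50)

```text
clock: 12.9
tcp_pos: [0.6112, 0.1049, 0.0823]
tcp_rot: [[0.271, 0.962, -0.001], [0.962, -0.271, -0.001], [-0.001, -0.001, -1.0]]
ft_force: [1.2, -4.3, 0.3]
width: 0.14
```

```bash
cat > look.py <<'E'
from h import *
from scipy.optimize import brentq
st();s=ctrl.observe();t=mf(s["tcp_pos"])
for n in("wrist","side"):
    im,K,E=cam(n)
    hsv=cv2.cvtColor(im,cv2.COLOR_BGR2HSV);m=cv2.inRange(hsv,(18,120,60),(35,255,255));_,_,q,c=cv2.connectedComponentsWithStats(m)
    B=[(x.tolist(),y.round(1).tolist()) for x,y in zip(q[1:],c[1:]) if x[4]>(200 if n=="wrist" else 3)]
    print(n,B)
    if n=="wrist" and B:
        for dz in(5,7,9): 
            k=mf(onz(K,E,*B[0][1],.079+(t[2]+dz)/1000));th,ph=ik(k[0],k[2]);print("tcp",t,"knob",k,"th,ph",round(th,2),round(np.degrees(ph),1),"bar",fk(th,ph)[1].round(1))
    if n=="side":
        k2=(k[0]-1.2,k[2]-2);print("side proj",proj(K,E,PIV+MX*k2[0]/1000+Z*k2[1]/1000).round(1))
        # red handle in the side view on the mid plane
        m=cv2.inRange(hsv,(0,110,50),(8,255,255))|cv2.inRange(hsv,(170,110,50),(180,255,255));ys,xs=np.nonzero(m[175:235,320:355])
        if len(ys):
            print("red",len(ys),xs.min()+320,xs.max()+320,ys.min()+175,ys.max()+175)
            print({th:proj(K,E,PIV+MX*-.065*np.cos(th)+Z*.065*np.sin(th)).round(1).tolist() for th in(0,1.,1.2,1.5,1.8,2.0,2.2,2.35)})
        np.savez("pics/side_l.npz",im=im)
E
python3 look.py
```

```text
t 12.9 p [0.6112 0.1049 0.0823] yaw -15.75 F [ 1.19 -4.27  0.32] w 0.14
wrist [([305, 255, 26, 27, 679], [317.5, 268.1])]
tcp [1.007e+02 1.000e-01 3.300e+00] knob [95.   0.5  8.3] th,ph 1.97 -12.4 bar [72.8 -0.7]
tcp [1.007e+02 1.000e-01 3.300e+00] knob [96.3  0.5 10.3] th,ph 2.06 -10.9 bar [74.3  0.7]
tcp [1.007e+02 1.000e-01 3.300e+00] knob [97.5  0.5 12.3] th,ph 2.14 -9.3 bar [75.8  2.1]
side [([318, 230, 3, 6, 14], [319.2, 232.4])]
side proj [321.6 232.7]
red 5 333 335 211 212
{0: [345.2, 199.7], 1.0: [341.8, 189.3], 1.2: [340.2, 189.8], 1.5: [337.5, 192.4], 1.8: [334.6, 197.0], 2.0: [332.7, 201.1], 2.2: [331.0, 205.7], 2.35: [329.8, 209.4]}
```

Emit:
apply_moves(steps=[[0, 0.0015, 0, 0, 0], [0, 0.001, 0, 0.003, 0], [0, 0, 0, 0.003, 0], [0, 0, 0, 0.002, 0], [0, 0, 0, 0, 0]])

```text
clock: 13.62
tcp_pos: [0.6125, 0.1084, 0.0747]
tcp_rot: [[0.271, 0.963, 0.001], [0.963, -0.271, 0.0], [0.0, 0.001, -1.0]]
ft_force: [-0.5, -3.2, 2.7]
width: 0.141
```

```bash
python3 look.py; python3 -c "
from h import *
print(fk(2.25,np.radians(-17.3)))"
```

```text
t 13.62 p [0.6125 0.1084 0.0747] yaw -15.74 F [-0.54 -3.24  2.73] w 0.141
wrist [([305, 255, 26, 28, 704], [317.5, 268.6])]
tcp [104.5  -0.2  -4.3] knob [98.4  0.2  0.7] th,ph 2.27 -16.0 bar [75.6 -6.9]
tcp [104.5  -0.2  -4.3] knob [99.7  0.2  2.7] th,ph 2.35 -14.3 bar [77.2 -5.5]
tcp [104.5  -0.2  -4.3] knob [101.    0.2   4.7] th,ph 2.44 -12.4 bar [78.7 -4.3]
side [([317, 233, 4, 6, 20], [318.8, 235.6])]
side proj [321.1 235.9]
(array([ 8.11486986, 12.59836843]), array([74.94812583, -8.21787276]), array([97.8818192 , -1.16888643]))
```

Emit:
apply_moves(steps=[[0, -0.0005, 0, 0.001, 0], [0, -0.0005, 0, 0.001, 0], [0, 0, 0, 0, 0]])

```text
clock: 14.1
tcp_pos: [0.6125, 0.1081, 0.0726]
tcp_rot: [[0.272, 0.962, 0.001], [0.962, -0.272, 0.001], [0.002, 0.001, -1.0]]
ft_force: [0.3, 3.1, 3.8]
width: 0.144
```

Emit:
apply_moves(steps=[[0, -0.0002, 0, 0.0007, 0], [0, 0, 0, 0, 0]])

```text
clock: 14.35
tcp_pos: [0.6125, 0.1079, 0.0719]
tcp_rot: [[0.272, 0.962, 0.001], [0.962, -0.272, 0.001], [0.002, 0.001, -1.0]]
ft_force: [1.7, 4.8, 2.9]
width: 0.148
```

Emit:
apply_moves(steps=[[0, -0.0002, 0, 0.0007, 0], [0, 0, 0, 0, 0]])

```text
clock: 14.6
tcp_pos: [0.6125, 0.1078, 0.0713]
tcp_rot: [[0.272, 0.962, 0.002], [0.962, -0.272, 0.002], [0.002, 0.001, -1.0]]
ft_force: [1.9, 4.7, 3.7]
width: 0.142
```

```bash
python3 look.py
python3 - <<'E'
from h import *
for th in(2.25,2.1,1.9,1.7,1.5,1.3,1.2,1.15):
    h=fk(th,0)[0];ph=-np.arcsin((h[1]+7.3)/70);h,b,k=fk(th,ph);print(th,np.degrees(ph).round(1),b.round(1),k.round(1))
E
```

```text
t 14.6 p [0.6125 0.1078 0.0713] yaw -15.78 F [1.93 4.66 3.67] w 0.142
wrist [([305, 255, 26, 28, 704], [317.5, 268.6])]
tcp [103.9  -0.3  -7.7] knob [97.9  0.1 -2.7] th,ph 2.27 -18.2 bar [74.9 -9.4]
tcp [103.9  -0.3  -7.7] knob [99.1  0.1 -0.7] th,ph 2.34 -16.5 bar [76.3 -8.1]
tcp [103.9  -0.3  -7.7] knob [1.004e+02 1.000e-01 1.300e+00] th,ph 2.42 -14.8 bar [77.8 -6.8]
side [([318, 234, 3, 6, 16], [319.1, 236.5])]
side proj [321.2 236.8]
2.25 -16.5 [75.2 -7.3] [98.1  0.1]
2.1 -17.4 [72.9 -7.3] [95.9 -0.3]
1.9 -18.2 [69.8 -7.3] [92.8 -0.6]
1.7 -18.6 [66.7 -7.3] [89.8 -0.8]
1.5 -18.4 [63.8 -7.3] [86.8 -0.7]
1.3 -17.7 [61.2 -7.3] [84.2 -0.4]
1.2 -17.1 [60.  -7.3] [82.9 -0.2]
1.15 -16.8 [59.5 -7.3] [82.3 -0.1]
```

Emit:
apply_moves(steps=[[0, -0.0015, 0, 0, 0], [0, -0.0015, 0, 0, 0], [0, -0.0015, 0, 0, 0], [0, -0.0015, 0, 0, 0]])

```text
clock: 15.2
tcp_pos: [0.6109, 0.1027, 0.0713]
tcp_rot: [[0.272, 0.962, 0.002], [0.962, -0.272, 0.002], [0.003, 0.001, -1.0]]
ft_force: [2.3, 5.4, 3.5]
width: 0.144
```

Emit:
apply_moves(steps=[[0, -0.0015, 0, 0, 0], [0, -0.0015, 0, 0, 0]])

```text
clock: 15.45
tcp_pos: [0.6099, 0.0992, 0.0712]
tcp_rot: [[0.272, 0.962, 0.001], [0.962, -0.272, 0.002], [0.002, 0.001, -1.0]]
ft_force: [2.5, 5.7, 2.6]
width: 0.139
```

Emit:
apply_moves(steps=[[0, -0.0015, 0, 0, 0], [0, -0.0015, 0, 0, 0]])

```text
clock: 15.7
tcp_pos: [0.6089, 0.0958, 0.0711]
tcp_rot: [[0.272, 0.962, 0.001], [0.962, -0.272, 0.001], [0.001, 0.001, -1.0]]
ft_force: [1.0, 4.7, 3.1]
width: 0.143
```

```bash
python3 look.py
```

```text
t 15.7 p [0.6089 0.0958 0.0711] yaw -15.77 F [1.03 4.68 3.08] w 0.143
wrist [([305, 255, 26, 28, 684], [317.4, 268.2])]
tcp [91.4 -0.1 -7.9] knob [85.6  0.4 -2.9] th,ph 1.44 -19.7 bar [62.4 -9. ]
tcp [91.4 -0.1 -7.9] knob [86.8  0.4 -0.9] th,ph 1.5 -18.5 bar [63.7 -7.5]
tcp [91.4 -0.1 -7.9] knob [88.1  0.4  1.1] th,ph 1.57 -17.3 bar [65.2 -5.9]
side [([320, 231, 3, 6, 15], [321.1, 233.3])]
side proj [323.2 233.8]
red 9 339 341 193 201
{0: [345.2, 199.7], 1.0: [341.8, 189.3], 1.2: [340.2, 189.8], 1.5: [337.5, 192.4], 1.8: [334.6, 197.0], 2.0: [332.7, 201.1], 2.2: [331.0, 205.7], 2.35: [329.8, 209.4]}
```

Emit:
apply_moves(steps=[[0, -0.001, 0, 0, 0], [0, -0.001, 0, 0, 0]])

```text
clock: 16.05
tcp_pos: [0.6081, 0.0931, 0.0711]
tcp_rot: [[0.272, 0.962, 0.0], [0.962, -0.272, -0.0], [-0.0, 0.0, -1.0]]
ft_force: [1.0, 2.9, 2.3]
width: 0.141
```

Emit:
apply_moves(steps=[[0, -0.0008, 0, 0, 0]])

```text
clock: 16.18
tcp_pos: [0.6078, 0.0923, 0.071]
tcp_rot: [[0.272, 0.962, -0.0], [0.962, -0.272, -0.0], [-0.0, -0.0, -1.0]]
ft_force: [1.0, 3.5, 2.9]
width: 0.143
```

Emit:
apply_moves(steps=[[0, -0.0006, 0, 0, 0]])

```text
clock: 16.3
tcp_pos: [0.6076, 0.0917, 0.071]
tcp_rot: [[0.272, 0.962, -0.0], [0.962, -0.272, -0.0], [-0.0, -0.0, -1.0]]
ft_force: [2.0, 3.2, 2.7]
width: 0.142
```

Emit:
apply_moves(steps=[[0, -0.0006, 0, 0, 0]])

```text
clock: 16.42
tcp_pos: [0.6076, 0.0914, 0.0711]
tcp_rot: [[0.272, 0.962, 0.0], [0.962, -0.272, 0.0], [0.0, 0.0, -1.0]]
ft_force: [0.8, 4.4, 2.8]
width: 0.149
```

Emit:
apply_moves(steps=[[0, -0.0006, 0, 0, 0]])

```text
clock: 16.55
tcp_pos: [0.6076, 0.0914, 0.0711]
tcp_rot: [[0.272, 0.962, 0.001], [0.962, -0.272, 0.001], [0.001, 0.0, -1.0]]
ft_force: [3.2, 6.5, 1.7]
width: 0.139
```

Emit:
apply_moves(steps=[[0, -0.0006, 0, 0, 0]])

```text
clock: 16.68
tcp_pos: [0.6075, 0.0913, 0.0712]
tcp_rot: [[0.272, 0.962, 0.001], [0.962, -0.272, 0.002], [0.002, 0.0, -1.0]]
ft_force: [2.8, 8.1, 2.4]
width: 0.146
```

Emit:
apply_moves(steps=[[0, 0.001, 0, 0, 0], [0.4, 0, 0, 0, 0], [0.4, 0, 0, 0, 0], [0.4, 0, 0, 0, 0], [0.4, 0.002, 0, -0.03, 0], [0.4, 0.02, 0, -0.05, 0], [0.4, 0.02, 0, -0.03, 0], [0, 0, 0, 0, 0], [0, 0, 0, 0, 0]])

```text
clock: 17.8
tcp_pos: [0.6176, 0.1311, 0.18]
tcp_rot: [[0.271, 0.962, -0.003], [0.962, -0.271, -0.001], [-0.001, -0.003, -1.0]]
ft_force: [0.0, 0.1, 0.1]
width: 0.004
```

Run:
```python
from h import *
st();print(mf(ctrl.observe()["tcp_pos"]))
ims=[]
for n in("side","wrist"):
    im,K,E=cam(n);np.savez(f"pics/{n}7.npz",im=im,K=K,E=E);ims.append(im)
    hsv=cv2.cvtColor(im,cv2.COLOR_BGR2HSV);m=cv2.inRange(hsv,(18,120,60),(35,255,255));_,_,q,c=cv2.connectedComponentsWithStats(m)
    print(n,[(x.tolist(),y.round(1)) for x,y in zip(q[1:],c[1:]) if x[4]>5],"exp knob",proj(K,E,PIV+MX*.0829-Z*.0003))
    if n=="side":print({th:proj(K,E,PIV+MX*-.065*np.cos(th)+Z*.065*np.sin(th)).round(1).tolist() for th in(0,1.,1.1,1.2,1.3,1.5)})
cv2.imwrite("pics/c7.png",np.hstack([cv2.resize(ims[0][170:280,280:390],(400,400),interpolation=cv2.INTER_CUBIC),cv2.resize(ims[1][160:360,220:420],(400,400),interpolation=cv2.INTER_CUBIC)]))
```

```text
t 17.8 p [0.6176 0.1311 0.18  ] yaw -15.75 F [0.04 0.08 0.1 ] w 0.004
[127.7   1.1 101. ]
side [([320, 230, 7, 6, 34], array([323.1, 232.5]))] exp knob [323.82244658 232.63204584]
{0: [345.2, 199.7], 1.0: [341.8, 189.3], 1.1: [341.0, 189.4], 1.2: [340.2, 189.8], 1.3: [339.3, 190.4], 1.5: [337.5, 192.4]}
wrist [([312, 235, 16, 4, 64], array([319.5, 236.5])), ([359, 261, 16, 21, 247], array([365.6, 271.3]))] exp knob [319.86586143 241.22915738]
```

View pics/c7.png

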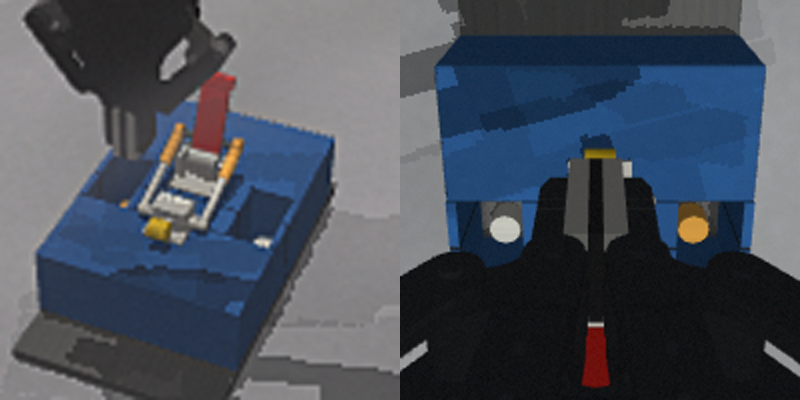

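The crop shows the bar under the keeper lip with the loop lying level, the knob at side px (323,232) as expected, and the lever at about 1.2 rad.

Run:
```python
from h import *
T=np.linspace(1.3,-0.02,20)
c=[np.array([-52*np.cos(t)+3.5*np.sin(t)+11,52*np.sin(t)+3.5*np.cos(t)]) for t in T]
print(c[0])
for i in range(1,20): d=c[i]-c[i-1];print(round(T[i],2),[0,round(d[0]/1000,4),0,round(-d[1]/1000,4),0],c[i].round(1))
```

```text
[ 0.46251456 51.04127154]
1.23 [0, np.float64(-0.0035), 0, np.float64(0.0009), 0] [-3.1 50.2]
1.16 [0, np.float64(-0.0034), 0, np.float64(0.0011), 0] [-6.5 49.1]
1.09 [0, np.float64(-0.0034), 0, np.float64(0.0013), 0] [-9.9 47.8]
1.02 [0, np.float64(-0.0033), 0, np.float64(0.0016), 0] [-13.1  46.2]
0.95 [0, np.float64(-0.0031), 0, np.float64(0.0018), 0] [-16.3  44.4]
0.88 [0, np.float64(-0.003), 0, np.float64(0.002), 0] [-19.3  42.4]
0.81 [0, np.float64(-0.0029), 0, np.float64(0.0022), 0] [-22.2  40.2]
0.74 [0, np.float64(-0.0027), 0, np.float64(0.0024), 0] [-24.9  37.8]
0.67 [0, np.float64(-0.0025), 0, np.float64(0.0026), 0] [-27.4  35.2]
0.61 [0, np.float64(-0.0024), 0, np.float64(0.0028), 0] [-29.8  32.5]
0.54 [0, np.float64(-0.0022), 0, np.float64(0.0029), 0] [-31.9  29.6]
0.47 [0, np.float64(-0.0019), 0, np.float64(0.0031), 0] [-33.9  26.5]
0.4 [0, np.float64(-0.0017), 0, np.float64(0.0032), 0] [-35.6  23.3]
0.33 [0, np.float64(-0.0015), 0, np.float64(0.0033), 0] [-37.1  20. ]
0.26 [0, np.float64(-0.0013), 0, np.float64(0.0034), 0] [-38.4  16.6]
0.19 [0, np.float64(-0.001), 0, np.float64(0.0035), 0] [-39.4  13.2]
0.12 [0, np.float64(-0.0008), 0, np.float64(0.0035), 0] [-40.2   9.6]
0.05 [0, np.float64(-0.0005), 0, np.float64(0.0036), 0] [-40.8   6.1]
-0.02 [0, np.float64(-0.0003), 0, np.float64(0.0036), 0] [-41.1   2.5]
```

Emit:
apply_moves(steps=[[0, -0.04, 0.001, 0, 0], [0, -0.04, 0, 0, 0], [0, -0.032, 0, 0, 0], [0, 0, 0, 0.025, 0], [0, 0, 0, 0.025, 0], [0, 0, 0, 0, 0], [0, 0, 0, 0, 0]])

```text
clock: 18.77
tcp_pos: [0.5894, 0.0232, 0.131]
tcp_rot: [[0.272, 0.962, -0.001], [0.962, -0.272, 0.0], [-0.0, -0.001, -1.0]]
ft_force: [-0.4, 1.1, 0.8]
width: 0.002
```

```bash
python3 -c "
from h import *
st();print(mf(ctrl.observe()['tcp_pos']))"
```

```text
t 18.77 p [0.5894 0.0232 0.131 ] yaw -15.78 F [-0.36  1.05  0.78] w 0.002
[16.2 -1.  52. ]
```

Emit:
apply_moves(steps=[[0, -0.006, 0, 0, 0], [0, -0.006, 0, 0, 0], [0, -0.0035, 0, 0.001, 0], [0, -0.0035, 0, 0.001, 0], [0, -0.0034, 0, 0.0011, 0], [0, -0.0034, 0, 0.0013, 0]])

```text
clock: 19.52
tcp_pos: [0.5825, -0.0012, 0.1268]
tcp_rot: [[0.272, 0.962, 0.0], [0.962, -0.272, 0.001], [0.001, 0.0, -1.0]]
ft_force: [-0.5, 1.5, 0.8]
width: -0.001
```

Emit:
apply_moves(steps=[[0, -0.0033, 0, 0.0016, 0], [0, -0.0031, 0, 0.0018, 0], [0, -0.003, 0, 0.002, 0]])

```text
clock: 19.9
tcp_pos: [0.58, -0.0104, 0.1216]
tcp_rot: [[0.271, 0.962, 0.001], [0.962, -0.271, 0.0], [0.0, 0.001, -1.0]]
ft_force: [-0.4, 3.4, 3.9]
width: 0.005
```

Run:
```python
from h import *
st();print(mf(ctrl.observe()['tcp_pos']))
im,K,E=cam("side");hsv=cv2.cvtColor(im,cv2.COLOR_BGR2HSV)
m=cv2.inRange(hsv,(0,110,50),(8,255,255))|cv2.inRange(hsv,(170,110,50),(180,255,255));ys,xs=np.nonzero(m[170:235,315:360]);print(len(ys),xs.min()+315,xs.max()+315,ys.min()+170,ys.max()+170)
m=cv2.inRange(hsv,(18,120,60),(35,255,255));_,_,q,c=cv2.connectedComponentsWithStats(m);print([(x.tolist(),y.round(1)) for x,y in zip(q[1:],c[1:]) if x[4]>5])
print({th:proj(K,E,PIV+MX*-.065*np.cos(th)+Z*.065*np.sin(th)).round(1).tolist() for th in(0.6,.8,1.,1.2)})
```

```text
t 19.9 p [ 0.58   -0.0104  0.1216] yaw -15.75 F [-0.36  3.43  3.91] w 0.005
[-18.7  -1.1  42.6]
56 333 345 191 211
[([320, 229, 7, 7, 36], array([323.2, 232. ]))]
{0.6: [344.1, 191.1], 0.8: [343.1, 189.7], 1.0: [341.8, 189.3], 1.2: [340.2, 189.8]}
```

Lever contact is smooth, about 5 N, and the loop is still in place. I'll continue along the arc.

Emit:
apply_moves(steps=[[0, -0.0029, 0, 0.0022, 0], [0, -0.0027, 0, 0.0024, 0], [0, -0.0025, 0, 0.0026, 0]])

```text
clock: 20.32
tcp_pos: [0.5778, -0.0187, 0.1146]
tcp_rot: [[0.271, 0.963, 0.001], [0.963, -0.271, -0.001], [-0.001, 0.001, -1.0]]
ft_force: [-0.4, 0.8, 6.5]
width: -0.004
```

Emit:
apply_moves(steps=[[0, -0.0024, 0, 0.0028, 0], [0, -0.0022, 0, 0.0029, 0], [0, -0.0019, 0, 0.0031, 0]])

```text
clock: 20.7
tcp_pos: [0.5759, -0.0253, 0.1057]
tcp_rot: [[0.271, 0.963, 0.0], [0.963, -0.271, -0.001], [-0.001, 0.001, -1.0]]
ft_force: [-1.1, -0.7, 4.7]
width: 0.006
```

Emit:
apply_moves(steps=[[0, -0.0017, 0, 0.0032, 0], [0, -0.0015, 0, 0.0033, 0], [0, -0.0013, 0, 0.0034, 0]])

```text
clock: 21.08
tcp_pos: [0.5747, -0.0293, 0.0951]
tcp_rot: [[0.272, 0.962, 0.0], [0.962, -0.272, -0.0], [-0.0, 0.0, -1.0]]
ft_force: [-1.0, -1.6, 2.2]
width: 0.0
```

Emit:
apply_moves(steps=[[0, -0.001, 0, 0.0035, 0], [0, -0.0008, 0, 0.0035, 0]])

```text
clock: 21.32
tcp_pos: [0.5739, -0.0303, 0.0877]
tcp_rot: [[0.272, 0.962, -0.001], [0.962, -0.272, 0.0], [0.0, -0.001, -1.0]]
ft_force: [0.0, 0.2, 0.1]
width: 0.003
```

Emit:
apply_moves(steps=[[0, -0.0005, 0, 0.003, 0], [0, 0, 0, 0, 0]])

```text
clock: 21.58
tcp_pos: [0.5735, -0.0307, 0.0848]
tcp_rot: [[0.272, 0.962, -0.001], [0.962, -0.272, 0.0], [0.0, -0.001, -1.0]]
ft_force: [-0.1, 0.4, 0.8]
width: 0.0
```

Emit:
apply_moves(steps=[[0, 0, 0, 0.001, 0], [0, 0, 0, 0.001, 0], [0, 0, 0, 0, 0]])

```text
clock: 21.95
tcp_pos: [0.574, -0.0309, 0.0834]
tcp_rot: [[0.271, 0.962, 0.0], [0.962, -0.271, -0.0], [-0.0, 0.0, -1.0]]
ft_force: [-1.0, 0.3, 0.4]
width: -0.0
```

Emit:
apply_moves(steps=[[0, 0, 0, 0.001, 0], [0, 0, 0, 0.0008, 0], [0, 0, 0, 0, 0]])

```text
clock: 22.32
tcp_pos: [0.5741, -0.031, 0.0819]
tcp_rot: [[0.272, 0.962, 0.0], [0.962, -0.272, -0.0], [0.0, 0.0, -1.0]]
ft_force: [0.1, 0.6, 2.3]
width: 0.002
```

Emit:
apply_moves(steps=[[0, 0, 0, -0.03, 0], [0, 0, 0, -0.05, 0], [0, 0, 0, -0.05, 0], [0, -0.05, 0, 0, 0], [0, -0.05, 0, 0, 0], [0, -0.05, 0, 0, 0], [0, 0, 0, 0, 0], [0, 0, 0, 0, 0]])

```text
clock: 23.32
tcp_pos: [0.5331, -0.175, 0.2114]
tcp_rot: [[0.272, 0.962, -0.0], [0.962, -0.272, 0.001], [0.001, -0.001, -1.0]]
ft_force: [-0.1, 0.3, -0.2]
width: 0.001
```

Run:
```python
from h import *
st();print(mf(ctrl.observe()["tcp_pos"]))
ims=[]
for n in("side","top"):
    im,K,E=cam(n);ims.append(im)
    hsv=cv2.cvtColor(im,cv2.COLOR_BGR2HSV)
    m=cv2.inRange(hsv,(0,110,50),(8,255,255))|cv2.inRange(hsv,(170,110,50),(180,255,255));_,_,q,c=cv2.connectedComponentsWithStats(m)
    print(n,[(x.tolist(),y.round(1)) for x,y in zip(q[1:],c[1:]) if x[4]>15],"tip0",proj(K,E,PIV-MX*.065),"piv",proj(K,E,PIV),"tip.2",proj(K,E,PIV-MX*.0637+Z*.013))
cv2.imwrite("pics/c8.png",np.hstack([cv2.resize(x,(400,400),interpolation=cv2.INTER_CUBIC) for x in(ims[0][170:280,280:390],ims[1][155:265,240:350])]))
```

```text
t 23.32 p [ 0.5331 -0.175   0.2114] yaw -15.8 F [-0.09  0.33 -0.19] w 0.001
[-189.8   -0.4  132.4]
side [([266, 134, 8, 8, 48], array([269.9, 137.6])), ([276, 142, 8, 7, 33], array([278.9, 144.2])), ([255, 154, 9, 5, 33], array([259.4, 155.8])), ([334, 199, 15, 13, 105], array([340.8, 205.1])), ([257, 221, 6, 5, 20], array([259.6, 223. ]))] tip0 [345.21101642 199.70382602] piv [336.36630104 213.28290811] tip.2 [345.19116811 196.16348046]
top [([470, 97, 13, 12, 129], array([476.1, 102.5])), ([420, 98, 12, 12, 125], array([425.4, 103.5])), ([455, 113, 13, 13, 131], array([460.5, 119. ])), ([309, 206, 22, 13, 175], array([319.5, 211.9]))] tip0 [329.8813581  214.63186501] piv [306.37332471 208.52016457] tip.2 [329.52019203 214.05344129]
```

View pics/c8.png

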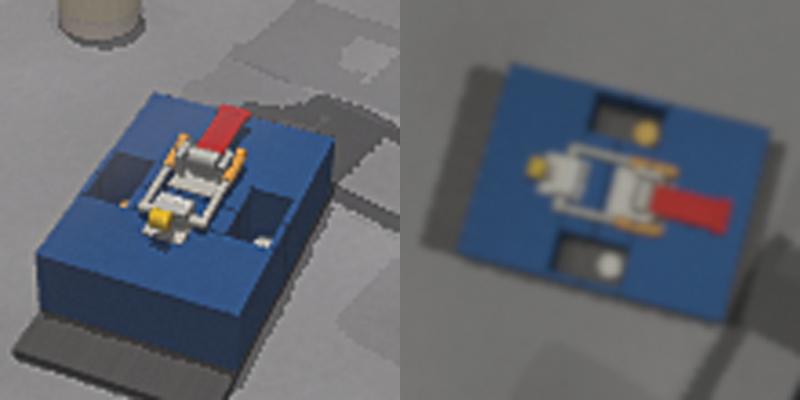

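The final views show the mould shut, the bar hooked under the keeper lip, and the lever flat. The handle end is at side px (345,199), which matches the closed position.

```bash
python3 -c "
from h import *
st();print(order.hand_in())"
```

```text
t 23.43 p [ 0.5334 -0.1741  0.2114] yaw -15.68 F [-0.37 -0.02  0.21] w -0.0
the job is handed in; nothing more can be done
None
```

The mould is closed and latched, and I handed the job in at 23.4 s of the 72 s allowed; no verdict is reported.

- **Sliding half:** I pushed it shut to the rigid stop. The wrist force read at most about 11 N.
- **Loop:** I gripped the yellow knob, drew the lever over, and lowered the bar past the keeper's lip. Drawing it back seated the bar on the post, with readings of about 8–9 N.
- **Red lever:** I pushed it down over centre with readings up to about 6.5 N, then it snapped down by itself. A light touch of about 2 N met the handle about 0.6 mm below the expected flat height, within calibration.

**Last checks:** After I backed off, the pictures showed no gap between the halves, the bar under the lip and the lever flat. The handle end was within about 1 px of its computed closed position. Both specimens still stood in their cavities in those pictures. I compared nothing else on the bench at the end, but the arm met no unexpected contact.

**What disagreed:** The knob slipped about 4 mm in the first, lighter 25 N grip. I caught it in the wrist picture, firmed the grip to 50 N and pulled out further before hooking; it did not slip again. Forces were read only at the end of each move, so brief peaks in between were not seen.

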